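# Wind a bench press down onto a mould by its star wheel

### The job

Close the bench press on the steel mould standing in it: turn the sloping star wheel clockwise (seen from above) by pushing one spoke after another round the hub, until the foot has pushed the mould's sprung lid down onto the stop hidden inside and you feel the wheel stiffen as the foot bears firmly on it. Stop there without crushing the mould, leave the press clamped with your hand clear, and do not shift the mould or the bowl, bell and shaker standing about.

Things in the scene. Friction and masses are not known exactly. Their poses are not given: they have to be found in the camera images.
- press: Fixed steel bench press. Origin: centre of the underside of its base; x to its back, z up, front faces -x. Base plate 260 (x) x 340 (y) x 18 mm; rear housing from x +70 to +125 mm, up to the head. Left bay (y +80 mm): grey gearbox, its face sloping to the front, with the star wheel. Right bay (x -5, y -85 mm): ram over the mould
- head_lip (a point): Middle of the lower front edge of the press's head, a box 310 mm wide in y that overhangs wheel and mould: at (-85, 0, 310) mm in the press frame; the head is 58 mm high and runs back from here. It blocks a hand pointing straight down at the spokes; one leaning back to the front by 22 degrees or more (the wheel's axis leans 30) passes in front of it
- wheel_hub (a point): Centre of the star wheel, in its spoke plane, at (-40, 80, 145) mm in the press frame; turns with the wheel. z: wheel axis, up and to the front, 30 degrees from vertical. Five bare spokes, 10 mm thick, 72 degrees apart in its xy plane, the first along +x, run from the hub (radius 21 mm, 18 mm above and 16 mm below the plane) to black balls 20 mm across centred at radius 78 mm
- gear_face (a point): Point on the gearbox's sloping face on the wheel's axis, 50 mm below the spoke plane; the face is parallel to that plane and about 100 x 110 mm. A collar of radius 20 mm stands 11 mm proud of it round the shaft. Between two spokes there is room for a closed pair of fingers, down to this face. Frame as the press's
- star_wheel (a joint): Angle of the wheel in rad, growing clockwise seen from above (about -z of wheel_hub). One rad lowers the ram 12 mm. It stays where it is left: friction 0.45 N m, about 7 N pushed at 60 mm radius, more while moving fast; this holds up to about 37 N at the foot. Starts between 0 and 1.25; own end stops only at -0.2 and 7.0
- foot_face (a point): Centre of the underside of the ram's round foot (64 mm across), moving straight down on a stiff spring of 4 N per mm. Once it bears on something solid, each further rad of wheel adds about 48 N at the foot and 10 N to the push at 60 mm radius. Bearing firmly is about 20 to 30 N (at least 10 N); over 60 N crushes the mould
- mould: Loose square steel mould frame 100 x 100 x 64 mm, with a small ledge on each of two sides, standing on the base plate (18 mm above the worktop) under the foot. Origin: centre of its underside. 0.5 to 1 kg
- lid_top (a point): Top centre of the round boss (48 mm across) of the mould's sprung lid, 10 mm above the rim at the start, 30 mm under the foot when the wheel is at 0. The lid sinks against light springs (1.5 to 4 N) for an unknown 4 to 12 mm until it sits on a solid stop hidden inside the mould
- left_bowl: Small beige sauce bowl 76 mm across, 30 mm high, standing in front of the press to the left; bystander. Origin at the centre of its underside
- right_bell: Counter bell 74 mm across, 59 mm high, standing in front of the press to the right; bystander. Origin at the centre of its underside
- shaker: Salt shaker 44 mm across, 90 mm high, standing left of the press; bystander. Origin at the centre of its underside

How it is judged (in metres and radians):
On the way, in this order (a step that is already met when the one before it is completed fails the run):
1. the foot has come down onto the mould's lid (contact force between foot and mould above 0.7 N), for 0.1 s.
2. the foot bears firmly on the lid, which sits on its stop (contact force between foot and mould above 10 N), for 0.2 s.
At the end, for the whole second after the job is handed in: The foot bears on the mould's lid with more than 10 N and less than 60 N and stays so, the wheel at rest (under 0.1 rad/s), the mould upright (within 0.1 rad) and within 12 mm of where it stood (contact force between foot and mould between 10 and 60 N and velocity of joint star_wheel between -0.1 and 0.1 rad/s and distance of mould from where it was at the start of the episode below 0.012 m and angle between mould's own z axis and vertical below 0.1 rad); the robot touches nothing.
It fails at once if the mould is crushed (over 60 N under the foot) (contact force between foot and mould above 60 N).
It fails at once if the mould is shifted by more than 20 mm (distance of mould from where it was at the start of the episode above 0.02 m).
It fails at once if the bowl, bell or shaker is shifted by more than 30 mm (distance of any of left_bowl, right_bell, shaker from where it was at the start of the episode above 0.03 m).
It also fails if it takes over 64 s, if anything falls off the work surface, if the arm or the gripper's body presses on something with over 40 N, if the wrist force passes 120 N, or if a joint passes its speed limit or range.

### The arm

A 7-joint arm with a two-finger parallel gripper is mounted at the origin on a cart in front of the work surface, level with it; the furniture and walls round the work are solid. World frame = base frame: x ahead of the robot, y to its left, z up, the work surface at z = 0. Lengths are in mm, angles in rad, forces in N, time in s.
With the tool pointing down it reaches from about 375 to 925 mm from the base axis. Payload 3.1 kg.
Tool frame: the origin (TCP) lies midway between the tips of the shut fingers; the grasp point (between the pads) lies 19 mm behind it; z points along the fingers, y is the line along which they close (so a half turn about z gives the same grasp; the last joint's range is limited). The gripper opens to 85 mm and grips with 20 to 120 N. Pads are 22 mm wide; open, the fingers measure 114 mm over their backs; the gripper's body (76 mm by 85 mm) begins 54 mm behind the grasp point. The pads swing forward as they close: fully open they stand 13 mm farther back than shut.
Start: joints at [-1.231, 0.383, 0.044, 1.598, -0.018, 1.161, -0.05], TCP at [275.545, 588.709, 231.269] pointing down, gripper open.
Joint ranges: [-2.61, 2.61], [-0.41, 2.15], [-1.48, 1.57], [0, 2.5], [-1.57, 4.71], [0.05, 1.97], [-2.85, 2.85]. Speed limits (rad/s): [2.79, 2.79, 3.14, 3.14, 3.14, 3.14, 3.14].

### API

Orientations are given as a rotation vector (axis times angle).
In Python, from bench import r, camera, camera_model gives the robot as it stands.
- The arm moves only by the tool send_rows, never from a script. Its argument "moves" is a list of rows, each a list of 3 entries, a list of its own where there are three numbers: the shift along the world's x, y, z in m, then the turn about the world's z in rad, then the gripper's target within -1 to 1 (shut at 1, half-way at 0, fully open at -1). In form: [[[dx, dy, dz], roll, fingers], ...]. A call has 1 to 12 rows; each row shifts and turns the commanded pose from where the row before left it; what a row does not reach is not made up. A row lasts 1/10 s, in which the tool goes at most 50 mm and 8.59 degrees, less where a joint would pass 70% of its speed; a pose out of reach is approached as far as the arm can. A call with a gripper value outside its range is refused whole. The fingers move at their own pace and stop on an object; "newtons" is the grip in N (left out, the last holds). Time passes only in rows, so rows that do not move let the fingers close. It gives the time, the measured TCP pose, the force, the opening and the grip force at its end, in the units of the state.
- r.read_state(): the state, without advancing time (a new reading comes with each control period).
- camera(name): name is "scene" or "side" or "wrist"; returns (picture, depth): 420x560x3 uint8, red, green, blue; 420x560 float32, mm along the optical axis (not along the pixel's ray), 0 where there is no reading.
- camera_model(name): a dict with "fx", "fy", "cx", "cy" (pixels), "k1" (the pictures are not rectified: a ray, as slopes to the right and down, at radius r is drawn at 1 + k1 r^2 times it, then the intrinsics apply), "origin" and "rotation" of the camera in the world; the wrist camera has in their place "tool_from_camera" (4x4, takes a point from camera to tool coordinates, whose origin is the TCP and whose axes are the flange's). Camera axes: x right, y up, looking along -z (the intrinsics and any distortion apply to the point x, -y, -z); pixel columns grow to the right and rows downward; lengths in mm; the calibration is good to about 2 mm. A picture is of the moment at which its call begins: read the wrist's pose just before it. camera_model takes no time and is no camera call.
- r.close_job(): hands the job in; it is judged then, once.
The state is a dict: "time_s": time; "joint_pos": joint angles; "qd": joint speeds; "effort": joint torques, N m; "tcp_pos": TCP position; "eef_rot": TCP orientation; "contact_force": force on the tool from outside, world axes, zero at the start; "moment": the same for the moment, N m; "width": finger opening in mm; "gripper_force": force on a finger pad.
Only numpy, scipy, OpenCV 4.12 (cv2) and the standard library are available. Lean on these libraries where they do the work, as an engineer would, in place of code of your own. Each camera call takes 0.05 s, during which the arm holds its last target. There are 200 camera calls.

## Working session

There is one attempt and no reset: what is moved stays moved. The work goes in short steps, Python scripts to look and compute and a tool call to move; the robot and the scene stay as the last step left them, time stands still between calls to the robot, and variables do not carry over. Pictures are saved under pics/ and viewed, at most 10 in all, crops included, and the job is handed in when it is done.

Besides the shell and the picture viewer there is one more tool, called after "Call:" by a JSON object that holds its "op" and its "data". send_rows: Moves the arm, as the interface text tells. Its arguments: {"type":"object","properties":{"moves":{"type":"array","items":{"type":"array"}},"newtons":{"type":"number"}},"required":["moves"]}

```bash
ls; mkdir -p pics; python3 - <<'E'
from bench import r,camera,camera_model
import cv2,numpy as np
s=r.read_state();print(s)
for n in("scene","side"):
    p,d=camera(n);cv2.imwrite(f"pics/{n}0.png",p[:,:,::-1]);np.save(f"{n}_d.npy",d);np.save(f"{n}_p.npy",p);print(n,camera_model(n))
print(camera_model("wrist"))
E
```

```text
pics
{'time_s': 0.0, 'joint_pos': array([-1.23082336,  0.38386392,  0.04387345,  1.59962945, -0.01794008,
        1.16120934, -0.04989892]), 'qd': array([-0.00084509,  0.00052829, -0.00105984, -0.00049732, -0.00103042,
       -0.00042106, -0.0017175 ]), 'effort': array([ 3.64870521e-04, -4.33464897e+01,  1.02466218e+00, -2.49506056e+01,
        1.05445206e-02,  1.13216156e-02, -1.89654521e-06]), 'tcp_pos': array([275.15569504, 587.81091372, 229.84341065]), 'eef_rot': array([-0.68203041, -3.06618451,  0.00420349]), 'contact_force': array([-0.33023874,  0.19683894, -0.16821101]), 'moment': array([ 0.02946454, -0.01302936, -0.00878081]), 'gripper_force': 0.0, 'width': 85.35463396568159}
scene {'fx': 499.8013009557342, 'fy': 499.8013009557342, 'cx': 266.0229425934348, 'cy': 207.9459110794704, 'k1': -0.03871145718986671, 'origin': array([-787.99177578,  112.95175388,  925.36390415]), 'rotation': array([ 0.78436258, -0.90901065, -1.57184729])}
side {'fx': 398.27029813890135, 'fy': 398.27029813890135, 'cx': 274.21957688423544, 'cy': 200.36710374258786, 'k1': -0.1097945200300841, 'origin': array([ 316.32533304, -986.38087825,  599.68429473]), 'rotation': array([ 1.14030757, -0.1420082 , -0.16870628])}
{'fx': 357.7439097246344, 'fy': 357.7439097246344, 'cx': 277.00745417717786, 'cy': 210.97877682541218, 'k1': -0.08085396502895952, 'tool_from_camera': array([[-4.26878963e-04,  9.50644688e-01,  3.10281317e-01,
         7.86058200e+01],
       [ 9.99999865e-01,  4.97677661e-04, -1.49012255e-04,
        -3.41215194e-01],
       [-2.96077788e-04,  3.10281212e-01, -9.50644772e-01,
        -1.42217712e+02],
       [ 0.00000000e+00,  0.00000000e+00,  0.00000000e+00,
         1.00000000e+00]])}
```

View pics/scene0.png

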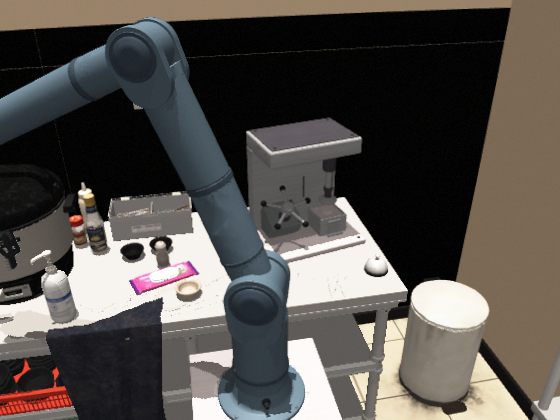

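View pics/side0.png

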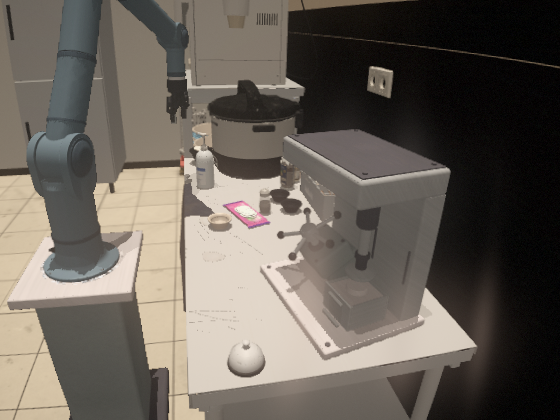

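Scene: press at about (305,200), star wheel (288,210), bowl (188,290), bell (376,267), shaker (162,253). The side view shows the same from the right, with the wheel at (310,235). I'll work out the press pose from the depth points.

```bash
cat > h.py <<'E'
import numpy as np,cv2
from scipy.spatial.transform import Rotation as R
from bench import r,camera,camera_model
def pts(d,m,T=None):
    h,w=d.shape;K=np.array([[m['fx'],0,m['cx']],[0,m['fy'],m['cy']],[0,0,1.]])
    g=np.stack(np.meshgrid(np.arange(w),np.arange(h)),-1).reshape(-1,1,2).astype(float)
    n=cv2.undistortPoints(g,K,np.array([m['k1'],0,0,0.])).reshape(h,w,2)
    c=np.dstack([n[...,0]*d,-n[...,1]*d,-d])
    Rm,o=(R.from_rotvec(m['rotation']).as_matrix(),m['origin']) if T is None else (T[:3,:3],T[:3,3])
    return c@Rm.T+o
E
python3 - <<'E'
from h import *
for n in("scene","side"):
    d=np.load(n+"_d.npy");P=pts(d,camera_model(n));ok=d>0
    x,y,z=P[...,0],P[...,1],P[...,2]
    print(n,"table z",np.median(z[ok&(abs(z)<15)]))
    m=ok&(abs(z-368)<12)&(x>350)&(x<1000)
    k,lab,st,_=cv2.connectedComponentsWithStats(m.astype(np.uint8));i=1+st[1:,4].argmax();m=lab==i
    print(st[i],np.median(z[m]));q=P[m][:,:2].astype(np.float32);rc=cv2.minAreaRect(q);print(rc,cv2.boxPoints(rc))
    for nm,(u,v) in dict(bowl=(188,290),bell=(376,267),shaker=(162,253)).items() if n=="scene" else dict(bowl=(219,222),bell=(246,358),shaker=(265,203)).items(): print(nm,P[v,u].round())
E
```

```text
scene table z 1.3997069786395286
[ 247  118  115   38 2557] 367.3802568339464
((651.084228515625, -252.16297912597656), (212.0269775390625, 308.9234619140625), 12.22428035736084) [[ 514.7689   -123.650665]
 [ 580.18005  -425.56967 ]
 [ 787.39954  -380.6753  ]
 [ 721.9884    -78.75629 ]]
bowl [400. 149.   8.]
bell [ 368. -416.   31.]
shaker [537. 219.  57.]
side table z -0.8058485509837965
[ 284  129  167   58 5177] 367.28578108029865
((654.7130126953125, -257.93475341796875), (210.1698760986328, 305.42718505859375), 11.759859085083008) [[ 520.70917  -129.84395 ]
 [ 582.9583   -428.86032 ]
 [ 788.71686  -386.02557 ]
 [ 726.4677    -87.009186]]
bowl [392. 165.   4.]
bell [ 391. -449.   34.]
shaker [550. 203.  43.]
```

Call:
{"op": "send_rows", "data": {"moves": [[[0.012,-0.0338,0],-0.0387,-1],[[0.012,-0.0338,0],-0.0387,-1],[[0.012,-0.0338,0],-0.0387,-1],[[0.012,-0.0338,0],-0.0387,-1],[[0.012,-0.0338,0],-0.0387,-1],[[0.012,-0.0338,0],-0.0387,-1],[[0.012,-0.0338,0],-0.0387,-1],[[0.012,-0.0338,0],-0.0387,-1],[[0.012,-0.0338,0],-0.0387,-1],[[0.012,-0.0338,0],-0.0387,-1],[[0.012,-0.0338,0],-0.0387,-1],[[0.012,-0.0338,0],-0.0387,-1]]}}

```text
time_s: 1.3
tcp_pos: [419.4, 181.5, 230.9]
eef_rot: [-1.371, -2.826, 0.001]
contact_force: [0.5, 0.2, 0.5]
width: 85.5
gripper_force: 0.0
```

Call:
{"op": "send_rows", "data": {"moves": [[[0,-0.0338,0],-0.0387,-1],[[0,-0.0338,0],-0.0387,-1],[[0,-0.0338,0],-0.0387,-1],[[0,-0.0338,0],-0.0387,-1],[[0,-0.0338,0],-0.0387,-1],[[0,-0.0338,0],-0.0387,-1],[[0,-0.0338,0],-0.0387,-1],[[0,-0.0338,0],-0.0387,-1],[[0,-0.0338,0],-0.0387,-1],[[0,-0.0338,0],-0.0387,-1],[[0,-0.0338,0],-0.0387,-1],[[0,-0.0338,0],-0.0387,-1]]}}

```text
time_s: 2.5
tcp_pos: [418.9, -223.6, 231.1]
eef_rot: [-1.985, -2.435, -0.001]
contact_force: [-0.7, -1.7, 0.5]
width: 85.3
gripper_force: 0.0
```

```bash
python3 - <<'E'
from h import *
s=r.read_state();print({k:np.round(s[k],3) for k in('time_s','tcp_pos','eef_rot','contact_force','joint_pos')})
p,d=camera("wrist");np.save("w_p.npy",p);np.save("w_d.npy",d)
cv2.imwrite("pics/w1.png",p[:,:,::-1])
p,d=camera("scene");np.save("scene_p.npy",p);np.save("scene_d.npy",d)
cv2.imwrite("pics/s1.png",cv2.resize(p[100:280,200:420,::-1],None,fx=3,fy=3))
E
```

```text
{'time_s': np.float64(2.5), 'tcp_pos': array([ 418.949, -223.6  ,  231.052]), 'eef_rot': array([-1.985e+00, -2.435e+00, -1.000e-03]), 'contact_force': array([-0.661, -1.674,  0.546]), 'joint_pos': array([-0.415,  0.033,  0.848,  2.037, -0.029,  1.083,  0.649])}
```

View pics/s1.png

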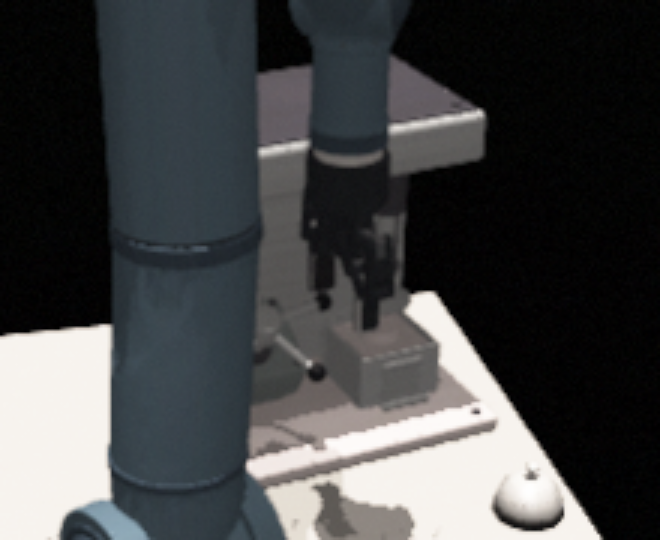

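View pics/w1.png

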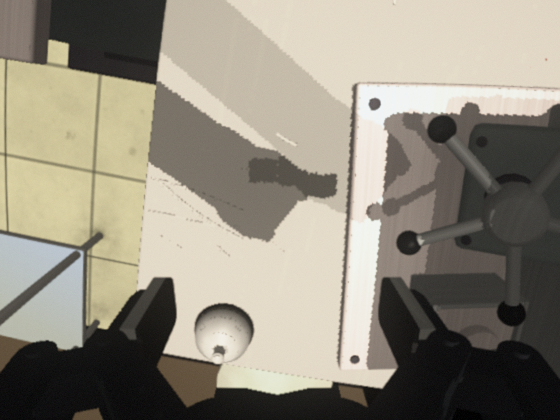

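The wrist view shows the hub at (515,210) and balls at (441,128), (409,242) and (511,312). Next I cast the ball rays to get the wheel angle and check the press pose.

```bash
cat >> h.py <<'E'
yaw=np.radians(12.0);Rp=R.from_euler('z',yaw).as_matrix();Op=np.array([633.3,-259.2,0])
hubp=np.array([-40,80,145.]);az=np.array([-.5,0,np.sqrt(.75)])
def wheelang(pw):  # clockwise angle of world point about hub from press -x(front), 0 = front, + = toward +y
    v=(np.asarray(pw)-Op)@Rp-hubp
    ex=np.array([np.sqrt(.75),0,.5]);return v@ex,v[1],v@az
def torque(F,pt): # Nm clockwise about wheel axis
    return -np.cross((np.asarray(pt)-Op)@Rp-hubp,np.asarray(F)@Rp)@az/1000
def Ttool(s):
    T=np.eye(4);T[:3,:3]=R.from_rotvec(s['eef_rot']).as_matrix();T[:3,3]=s['tcp_pos'];return T
def toP(pw): return (np.asarray(pw)-Op)@Rp
E
python3 - <<'E'
from h import *
s=dict(eef_rot=[-1.985,-2.435,-.001],tcp_pos=[418.949,-223.6,231.052])
m=camera_model("wrist");T=Ttool(s)@m['tool_from_camera'];d=np.load("w_d.npy")
P=pts(d,m,T)
o=T[:3,3]
for n,(u,v) in dict(hub=(515,210),b1=(441,128),b2=(409,242),b3=(511,312),boltUL=(375,104),boltLL=(354,359)).items():
    q=P[v-1:v+2,u-1:u+2].reshape(-1,3).mean(0)
    ray=q-o;lift={'hub':0}.get(n,9)
    q2=q+ray/np.linalg.norm(ray)*(9 if n[0]=='b' and n[1].isdigit() else 0)
    a=wheelang(q2);print(n,q2.round(1),"press",toP(q2).round(1),"wheel",np.round(a,1),"r",np.hypot(a[0],a[1]).round(1),"ang",np.degrees(np.arctan2(a[1],-a[0])).round(1))
E
```

```text
hub [ 570.6 -182.8  158.8] press [-45.5  87.7 158.8] wheel [ 2.1  7.7 14.7] r 8.0 ang 105.5
b1 [ 522.7 -143.4  117.6] press [-84.1 136.2 117.6] wheel [-51.9  56.2  -1.7] r 76.5 ang 47.3
b2 [ 530.2 -234.5  110.9] press [-95.7  45.6 110.9] wheel [-65.3 -34.4  -1.7] r 73.8 ang -27.8
b3 [ 607.6 -260.2  151.7] press [-25.4   4.3 151.7] wheel [ 16.  -75.7  -1.5] r 77.4 ang -101.9
boltUL [ 497.2 -134.5   20.5] press [-107.2  150.2   20.5] wheel [-120.4   70.2  -74.2] r 139.4 ang 30.2
boltLL [ 557.4 -426.2   21.1] press [-108.9 -147.6   21.1] wheel [-121.6 -227.6  -72.8] r 258.0 ang -61.9
```

Call:
{"op": "send_rows", "data": {"moves": [[[0.0133,-0.0064,-0.0135],0,-1],[[0.0133,-0.0064,-0.0135],0,-1],[[0.0133,-0.0064,-0.0135],0,-1],[[0.0133,-0.0064,-0.0135],0,-1],[[0.0133,-0.0064,-0.0135],0,-1],[[0.0133,-0.0064,-0.0135],0,-1],[[0,0,0],0,-1]]}}

```text
time_s: 3.3
tcp_pos: [499.4, -259.5, 148.0]
eef_rot: [-1.979, -2.435, 0.003]
contact_force: [-1.0, -0.2, -1.5]
width: 85.3
gripper_force: 0.0
```

Call:
{"op": "send_rows", "data": {"moves": [[[0,0,-0.016],0,-1],[[0,0,-0.016],0,-1],[[0,0,-0.016],0,-1],[[0,0,-0.016],0,-1],[[0,0,0],0,-1]]}}

```text
time_s: 3.8
tcp_pos: [497.6, -259.9, 83.6]
eef_rot: [-1.981, -2.433, 0.002]
contact_force: [0.4, -0.1, 0.1]
width: 85.7
gripper_force: 0.1
```

```bash
cat > st.py <<'E'
from h import *
s=r.read_state();print(s['time_s'],'press',toP(s['tcp_pos']).round(1),'Fp',(np.asarray(s['contact_force'])@Rp).round(1),s['joint_pos'].round(2))
E
python3 st.py; python3 - <<'E'
from h import *
p,d=camera("wrist");cv2.imwrite("pics/w2.png",p[:,:,::-1])
E
```

```text
3.8 press [-132.9   27.5   83.6] Fp [ 0.4 -0.1  0.1] [-0.19  0.49  0.73  1.95 -0.43  0.86  0.97]
```

View pics/w2.png

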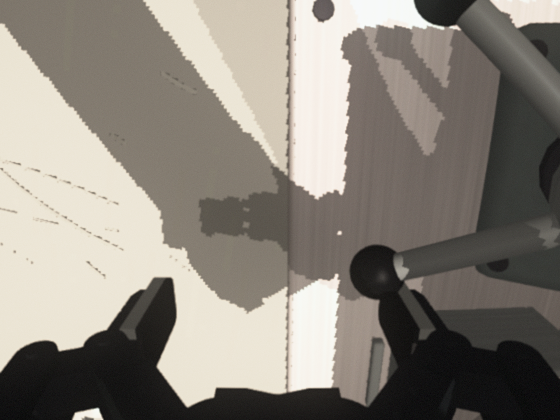

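The finger at (400,290) is just to the right of the ball and spoke at (375,270). I start pushing left.

Call:
{"op": "send_rows", "data": {"moves": [[[0.004,0.0008,0],0,-1],[[-0.0013,0.0059,0],0,-1],[[-0.0013,0.0059,0],0,-1],[[-0.0013,0.0059,0],0,-1],[[-0.0013,0.0059,0],0,-1],[[-0.0013,0.0059,0],0,-1],[[-0.0013,0.0059,0],0,-1]]}}

```text
time_s: 4.55
tcp_pos: [495.0, -229.6, 87.0]
eef_rot: [1.985, 2.426, -0.007]
contact_force: [-1.9, -10.8, -4.0]
width: 85.4
gripper_force: 3.3
```

```bash
python3 st.py
```

```text
4.55 press [-129.1   57.7   87. ] Fp [ -4.1 -10.2  -4. ] [-0.26  0.46  0.74  1.99 -0.4   0.84  0.9 ]
```

Call:
{"op": "send_rows", "data": {"moves": [[[-0.0013,0.0059,0],0,-1],[[-0.0013,0.0059,0],0,-1],[[-0.0013,0.0059,0],0,-1],[[-0.0013,0.0059,0],0,-1],[[-0.0013,0.0059,0],0,-1],[[-0.0013,0.0059,0],0,-1],[[-0.0013,0.0059,0],0,-1],[[0,0,0],0,-1]]}}

```text
time_s: 5.35
tcp_pos: [485.5, -189.0, 88.6]
eef_rot: [1.988, 2.426, -0.005]
contact_force: [-10.5, -9.8, 10.9]
width: 85.5
gripper_force: 4.4
```

```bash
python3 st.py
```

```text
5.35 press [-130.    99.4   88.6] Fp [-12.3  -7.4  10.9] [-0.36  0.41  0.76  2.05 -0.38  0.82  0.82]
```

Call:
{"op": "send_rows", "data": {"moves": [[[0.0013,-0.006,0],0,-1],[[0.0003,-0.001,0.018],0,-1],[[0,0,0.02],0,-1],[[0,0,0.02],0,-1],[[0.0032,-0.0155,0],0,-1],[[0.0032,-0.0155,0],0,-1],[[0.0032,-0.0155,0],0,-1],[[0.0032,-0.0155,0],0,-1],[[0.0032,-0.0155,0],0,-1],[[0,0,0],0,-1]]}}

```text
time_s: 6.35
tcp_pos: [506.1, -268.6, 145.4]
eef_rot: [1.981, 2.434, 0.001]
contact_force: [-1.0, -0.9, 0.5]
width: 85.5
gripper_force: 0.0
```

```bash
python3 st.py;  python3 - <<'E'
from h import *
p,d=camera("wrist");cv2.imwrite("pics/w3.png",p[:,:,::-1])
E
```

```text
6.35 press [-126.4   17.2  145.4] Fp [-1.1 -0.6  0.5] [-0.23  0.42  0.79  1.89 -0.36  0.97  0.93]
```

View pics/w3.png

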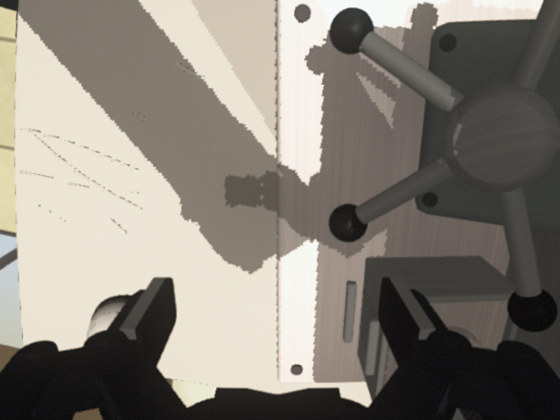

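The balls are at (348,222) and (352,30), symmetric about the front, so one full stroke is done. Now down and push again.

```bash
cat >> h.py <<'E'
def ballang(u,v,s,m):
    T=Ttool(s)@m['tool_from_camera'];K=np.array([[m['fx'],0,m['cx']],[0,m['fy'],m['cy']],[0,0,1.]])
    a,b=cv2.undistortPoints(np.array([[[u,v]]],float),K,np.array([m['k1'],0,0,0.]))[0,0]
    ray=Rp.T@T[:3,:3]@np.array([a,-b,-1]);o=toP(T[:3,3]);t=((hubp-o)@az)/(ray@az);q=o+t*ray-hubp
    x=q@np.array([np.sqrt(.75),0,.5]);return np.degrees(np.arctan2(q[1],-x)).round(1),np.hypot(x,q[1]).round(1)
E
python3 - <<'E'
from h import *
s=r.read_state();m=camera_model("wrist")
for b in((348,222),(352,30),(532,311)):print(ballang(*b,s,m))
s=dict(eef_rot=[-1.985,-2.435,-.001],tcp_pos=[418.949,-223.6,231.052])
for b in((441,128),(409,242),(511,312)):print(ballang(*b,s,m))
E
```

```text
(np.float64(-37.8), np.float64(72.6))
(np.float64(37.2), np.float64(75.5))
(np.float64(-112.7), np.float64(76.9))
(np.float64(47.5), np.float64(76.5))
(np.float64(-27.4), np.float64(73.3))
(np.float64(-101.9), np.float64(76.5))
```

Call:
{"op": "send_rows", "data": {"moves": [[[-0.002,0,-0.015],0,-1],[[0,0,-0.015],0,-1],[[0,0,-0.015],0,-1],[[0,0,-0.015],0,-1],[[0,0,0],0,-1],[[-0.0013,0.0059,0],0,-1],[[-0.0013,0.0059,0],0,-1],[[-0.0013,0.0059,0],0,-1],[[-0.0013,0.0059,0],0,-1],[[-0.0013,0.0059,0],0,-1]]}}

```text
time_s: 7.4
tcp_pos: [494.0, -241.6, 83.3]
eef_rot: [1.985, 2.431, -0.008]
contact_force: [1.9, -7.7, -4.8]
width: 85.5
gripper_force: 3.6
```

```bash
python3 st.py
```

```text
7.4 press [-132.6   46.2   83.3] Fp [ 0.2 -7.9 -4.8] [-0.24  0.48  0.75  1.98 -0.42  0.84  0.94]
```

Call:
{"op": "send_rows", "data": {"moves": [[[-0.0012,0.0059,0],0,-1],[[-0.0012,0.0059,0],0,-1],[[-0.0012,0.0059,0],0,-1],[[-0.0012,0.0059,0],0,-1],[[-0.0011,0.0059,0],0,-1],[[-0.0011,0.0059,0],0,-1],[[-0.0011,0.0059,0],0,-1],[[-0.0011,0.0059,0],0,-1],[[-0.0011,0.0059,0],0,-1],[[0,0,0],0,-1]]}}

```text
time_s: 8.4
tcp_pos: [483.6, -189.7, 84.5]
eef_rot: [1.988, 2.429, -0.007]
contact_force: [-2.1, -7.3, 4.1]
width: 85.4
gripper_force: 3.7
```

```bash
python3 st.py
```

```text
8.4 press [-132.    99.1   84.5] Fp [-3.5 -6.7  4.1] [-0.36  0.42  0.76  2.05 -0.39  0.81  0.83]
```

Call:
{"op": "send_rows", "data": {"moves": [[[0.0013,-0.006,0],0,-1],[[0.0003,-0.001,0.018],0,-1],[[0,0,0.02],0,-1],[[0,0,0.02],0,-1],[[0.0032,-0.0155,0],0,-1],[[0.0032,-0.0155,0],0,-1],[[0.0032,-0.0155,0],0,-1],[[0.0032,-0.0155,0],0,-1],[[0.0032,-0.0155,0],0,-1],[[0,0,0],0,-1]]}}

```text
time_s: 9.4
tcp_pos: [501.7, -271.0, 141.3]
eef_rot: [-1.985, -2.433, 0.003]
contact_force: [-0.5, 0.6, 0.5]
width: 85.4
gripper_force: 0.0
```

```bash
cat > ang.py <<'E'
from h import *
import sys
s=r.read_state();p,d=camera("wrist");m=camera_model("wrist")
cv2.imwrite(f"pics/{sys.argv[1]}.png",p[:,:,::-1])
P=pts(d,m,Ttool(s)@m['tool_from_camera']);q=(P-Op)@Rp-hubp
u=q@np.array([np.sqrt(.75),0,.5]);v=q[...,1];h=q@az;rad=np.hypot(u,v)
# bare spokes: near the plane, between hub and ball
k=(d>0)&(abs(h-3)<7)&(rad>30)&(rad<62)&(p.max(2)>60)
th=np.degrees(np.arctan2(v,-u))[k]
print('spoke angles (front=0):')
hist,e=np.histogram(th,np.arange(-180,181,4));print([(int(a),int(n)) for a,n in zip(e,hist) if n>15])
print('mean mod 72', (np.degrees(np.angle(np.exp(1j*np.radians(th*5)).mean()))/5).round(1))
E
python3 st.py; python3 ang.py w4
```

```text
9.4 press [-131.2   15.8  141.3] Fp [-0.4  0.7  0.5] [-0.24  0.43  0.8   1.9  -0.37  0.97  0.94]
spoke angles (front=0):
[(-128, 53), (-124, 280), (-120, 628), (-116, 657), (-112, 113), (-52, 50), (-48, 328), (-44, 486), (-40, 505), (-36, 111), (28, 356), (32, 622), (36, 641), (40, 298), (44, 44), (100, 223), (104, 371), (108, 186), (112, 81), (116, 19)]
mean mod 72 32.1
```

```bash
cat >> st.py <<'E'
p=toP(s['tcp_pos']);u=(p[0]+49+40)/np.sqrt(.75);c=np.array([p[0]+49,p[1]+11,145+u*.5])
# finger side touches spoke (half thickness 5)
th=np.degrees(np.arctan2(c[1]-80,-u)+np.arcsin(5/np.hypot(u,c[1]-80)))
F=-np.asarray(s['contact_force'])@Rp
print('spoke ang',th.round(1),'torque',(-np.cross(c-hubp,F)@az/1000).round(3))
E
python3 - <<'E'
from h import *
for p,F in(((-129.1,57.7),(4.1,10.2,4)),((-132.6,46.2),(-.2,7.9,4.8)),((-132,99.1),(3.5,6.7,-4.1)),((-130,99.4),(12.3,7.4,-10.9))):
    u=(p[0]+89)/.866;c=np.array([p[0]+49,p[1]+11,145+u*.5]);print((-np.cross(c-hubp,F)@az/1000).round(3),np.degrees(np.arctan2(c[1]-80,-u)+np.arcsin(5/np.hypot(u,c[1]-80))).round(1))
E
```

```text
0.41 -7.7
0.347 -19.2
0.362 36.2
0.508 37.8
```

Call:
{"op": "send_rows", "data": {"moves": [[[0.0017,-0.0078,0],0,-1],[[0,0,-0.014],0,-1],[[0,0,-0.014],0,-1],[[0,0,-0.014],0,-1],[[0,0,-0.014],0,-1],[[0,0,0],0,-1]]}}

```text
time_s: 10.05
tcp_pos: [502.4, -276.0, 83.1]
eef_rot: [-1.979, -2.432, 0.003]
contact_force: [0.1, -0.5, 0.4]
width: 85.0
gripper_force: 0.0
```

```bash
python3 st.py
```

```text
10.05 press [-131.5   10.8   83.1] Fp [-0.  -0.5  0.4] [-0.17  0.52  0.74  1.92 -0.45  0.88  1.01]
spoke ang -46.1 torque 0.036
```

Spoke angles agree with the finger position. Now slower pushing, watching the torque.

Call:
{"op": "send_rows", "data": {"moves": [[[-0.0008,0.0039,0],0,-1],[[-0.0008,0.0039,0],0,-1],[[-0.0008,0.0039,0],0,-1],[[-0.0008,0.0039,0],0,-1],[[-0.0008,0.0039,0],0,-1],[[-0.0008,0.0039,0],0,-1]]}}

```text
time_s: 10.65
tcp_pos: [499.8, -260.2, 87.6]
eef_rot: [1.986, 2.423, -0.006]
contact_force: [3.6, -5.2, -1.5]
width: 85.5
gripper_force: 2.6
```

```bash
python3 st.py
```

```text
10.65 press [-130.8   26.8   87.6] Fp [ 2.4 -5.8 -1.5] [-0.22  0.49  0.76  1.95 -0.44  0.86  0.97]
spoke ang -36.7 torque 0.337
```

Call:
{"op": "send_rows", "data": {"moves": [[[-0.0008,0.0039,0],0,-1],[[-0.0008,0.0039,0],0,-1],[[-0.0008,0.0039,0],0,-1]]}}

```text
time_s: 10.95
tcp_pos: [498.1, -247.1, 87.7]
eef_rot: [1.983, 2.426, -0.005]
contact_force: [1.9, -8.4, -4.1]
width: 85.5
gripper_force: 3.7
```

```bash
python3 st.py
```

```text
10.95 press [-129.8   39.9   87.7] Fp [ 0.1 -8.6 -4.1] [-0.24  0.48  0.76  1.97 -0.43  0.85  0.95]
spoke ang -26.6 torque 0.347
```

Call:
{"op": "send_rows", "data": {"moves": [[[-0.0008,0.0039,0],0,-1],[[-0.0008,0.0039,0],0,-1],[[-0.0008,0.0039,0],0,-1]]}}

```text
time_s: 11.25
tcp_pos: [494.2, -235.6, 87.0]
eef_rot: [1.985, 2.427, -0.007]
contact_force: [0.4, -9.4, -6.0]
width: 85.3
gripper_force: 4.1
```

```bash
python3 st.py
```

```text
11.25 press [-131.2   52.    87. ] Fp [-1.5 -9.3 -6. ] [-0.27  0.47  0.77  1.99 -0.42  0.84  0.93]
spoke ang -13.6 torque 0.378
```

Call:
{"op": "send_rows", "data": {"moves": [[[-0.0008,0.0039,0],0,-1],[[-0.0008,0.0039,0],0,-1],[[-0.0008,0.0039,0],0,-1]]}}

```text
time_s: 11.55
tcp_pos: [489.8, -224.6, 86.1]
eef_rot: [1.988, 2.428, -0.011]
contact_force: [-1.0, -10.7, -6.6]
width: 85.3
gripper_force: 5.0
```

```bash
python3 st.py
```

```text
11.55 press [-133.2   63.7   86.1] Fp [ -3.2 -10.2  -6.6] [-0.29  0.46  0.77  2.01 -0.41  0.84  0.91]
spoke ang -0.3 torque 0.491
```

Call:
{"op": "send_rows", "data": {"moves": [[[-0.0008,0.0039,0],0,-1],[[-0.0008,0.0039,0],0,-1]]}}

```text
time_s: 11.75
tcp_pos: [487.8, -217.3, 86.0]
eef_rot: [1.988, 2.427, -0.012]
contact_force: [-0.8, -11.5, -8.7]
width: 85.4
gripper_force: 5.6
```

```bash
python3 st.py
```

```text
11.75 press [-133.6   71.2   86. ] Fp [ -3.2 -11.1  -8.7] [-0.31  0.45  0.77  2.02 -0.41  0.83  0.89]
spoke ang 8.0 torque 0.589
```

Call:
{"op": "send_rows", "data": {"moves": [[[-0.0006,0.0039,0],0,-1],[[-0.0006,0.0039,0],0,-1]]}}

```text
time_s: 11.95
tcp_pos: [486.7, -210.2, 86.3]
eef_rot: [1.989, 2.426, -0.012]
contact_force: [-0.9, -12.1, -6.6]
width: 85.2
gripper_force: 6.1
```

```bash
python3 st.py
```

```text
11.95 press [-133.3   78.4   86.3] Fp [ -3.4 -11.7  -6.6] [-0.33  0.44  0.78  2.03 -0.4   0.83  0.88]
spoke ang 15.9 torque 0.655
```

Torque climbs at 0.54 N m/rad, as expected on the solid stop, and is about 0.28 above baseline. That puts the foot at roughly 24 N, so I settle for a moment and then back off.

Call:
{"op": "send_rows", "data": {"moves": [[[0,0,0],0,-1],[[0,0,0],0,-1],[[0,0,0],0,-1]]}}

```text
time_s: 12.25
tcp_pos: [486.6, -209.5, 86.3]
eef_rot: [1.989, 2.428, -0.011]
contact_force: [-2.4, -10.2, -4.6]
width: 85.4
gripper_force: 5.3
```

```bash
python3 st.py
```

```text
12.25 press [-133.2   79.1   86.3] Fp [-4.4 -9.5 -4.6] [-0.33  0.44  0.78  2.03 -0.41  0.83  0.88]
spoke ang 16.7 torque 0.546
```

Call:
{"op": "send_rows", "data": {"moves": [[[0.001,-0.005,0],0,-1],[[0.001,-0.005,0],0,-1],[[0.001,-0.005,0],0,-1],[[0,0,0],0,-1]]}}

```text
time_s: 12.65
tcp_pos: [488.3, -219.0, 85.4]
eef_rot: [-1.981, -2.43, 0.005]
contact_force: [-6.4, -3.2, 0.9]
width: 85.4
gripper_force: 0.0
```

```bash
python3 st.py
```

```text
12.65 press [-133.4   69.5   85.4] Fp [-7.  -1.8  0.9] [-0.3   0.45  0.77  2.01 -0.42  0.84  0.91]
spoke ang 6.2 torque 0.096
```

A stray -7 N in x suggests the hand is rubbing the hub or lip. I move 7 mm to the front, check that the force is zero, then push again cleanly.

Call:
{"op": "send_rows", "data": {"moves": [[[-0.0035,-0.0007,0],0,-1],[[-0.0035,-0.0007,0],0,-1],[[0,0,0],0,-1]]}}

```text
time_s: 12.95
tcp_pos: [486.1, -219.3, 86.7]
eef_rot: [1.982, 2.437, 0.002]
contact_force: [-0.2, -0.1, 0.4]
width: 85.3
gripper_force: 0.0
```

```bash
python3 st.py; python3 ang.py w5
```

```text
12.95 press [-135.7   69.6   86.7] Fp [-0.2 -0.   0.4] [-0.3   0.44  0.77  2.02 -0.42  0.84  0.91]
spoke ang 6.0 torque 0.002
spoke angles (front=0):
[(-64, 24), (-60, 122), (-4, 192), (0, 48), (8, 166), (12, 805), (16, 1205), (20, 516), (24, 25)]
mean mod 72 16.0
```

Call:
{"op": "send_rows", "data": {"moves": [[[-0.0008,0.0039,0],0,-1],[[-0.0008,0.0039,0],0,-1],[[-0.0004,0.002,0],0,-1],[[0,0,0],0,-1]]}}

```text
time_s: 13.4
tcp_pos: [484.2, -210.2, 86.5]
eef_rot: [1.982, 2.436, 0.0]
contact_force: [0.7, -0.8, 0.1]
width: 85.6
gripper_force: 0.5
```

```bash
python3 st.py
```

```text
13.4 press [-135.6   78.9   86.5] Fp [ 0.5 -0.9  0.1] [-0.32  0.43  0.77  2.03 -0.41  0.83  0.89]
spoke ang 15.7 torque 0.045
```

Call:
{"op": "send_rows", "data": {"moves": [[[-0.0004,0.002,0],0,-1],[[-0.0004,0.002,0],0,-1]]}}

```text
time_s: 13.6
tcp_pos: [484.0, -209.6, 86.8]
eef_rot: [1.983, 2.428, -0.003]
contact_force: [4.5, -9.2, -5.3]
width: 85.1
gripper_force: 4.4
```

```bash
python3 st.py
```

```text
13.6 press [-135.7   79.5   86.8] Fp [ 2.5 -9.9 -5.3] [-0.33  0.43  0.78  2.04 -0.4   0.82  0.88]
spoke ang 16.3 torque 0.539
```

Call:
{"op": "send_rows", "data": {"moves": [[[-0.0004,0.002,0],0,-1],[[-0.0004,0.002,0],0,-1]]}}

```text
time_s: 13.8
tcp_pos: [483.6, -208.3, 87.1]
eef_rot: [1.983, 2.422, -0.006]
contact_force: [5.0, -11.3, -6.5]
width: 85.4
gripper_force: 5.4
```

```bash
python3 st.py
```

```text
13.8 press [-135.8   80.9   87.1] Fp [  2.6 -12.1  -6.5] [-0.34  0.43  0.78  2.04 -0.4   0.82  0.87]
spoke ang 17.6 torque 0.665
```

Call:
{"op": "send_rows", "data": {"moves": [[[-0.0004,0.002,0],0,-1],[[-0.0004,0.002,0],0,-1],[[-0.0004,0.002,0],0,-1]]}}

```text
time_s: 14.1
tcp_pos: [483.4, -203.2, 87.6]
eef_rot: [1.983, 2.419, -0.005]
contact_force: [5.9, -11.7, -5.9]
width: 85.4
gripper_force: 5.5
```

```bash
python3 st.py
```

```text
14.1 press [-135.    85.9   87.6] Fp [  3.3 -12.7  -5.9] [-0.35  0.42  0.78  2.05 -0.4   0.81  0.86]
spoke ang 22.8 torque 0.677
```

Torque 0.68 N m means about 26 N at the foot. I withdraw: right, up, then out to the front.

Call:
{"op": "send_rows", "data": {"moves": [[[0.0005,-0.005,0],0,-1],[[0.0005,-0.005,0],0,-1],[[0.0005,-0.005,0],0,-1],[[-0.001,-0.0002,0.015],0,-1],[[-0.001,-0.0002,0.02],0,-1],[[0,0,0.02],0,-1],[[-0.02,-0.004,0.015],0,-1],[[-0.02,-0.004,0.01],0,-1],[[-0.02,-0.004,0],0,-1],[[-0.01,-0.002,0],0,-1],[[0,0,0],0,-1],[[0,0,0],0,-1]]}}

```text
time_s: 15.3
tcp_pos: [411.2, -224.9, 166.5]
eef_rot: [1.982, 2.437, 0.002]
contact_force: [-0.0, -0.3, -0.1]
width: 85.3
gripper_force: 0.0
```

```bash
python3 st.py; python3 ang.py w6; python3 - <<'E'
from h import *
p,d=camera("side");cv2.imwrite("pics/side6.png",cv2.resize(p[130:360,260:450,::-1],None,fx=2.6,fy=2.6))
E
```

```text
15.3 press [-210.1   79.7  166.5] Fp [-0.1 -0.3 -0.1] [-0.44  0.15  0.93  2.12 -0.15  0.94  0.77]
spoke ang 6.4 torque 0.038
spoke angles (front=0):
[(-64, 58), (-60, 223), (-56, 342), (-52, 145), (12, 22), (16, 283), (20, 365), (24, 324), (28, 68)]
mean mod 72 20.1
```

View pics/side6.png

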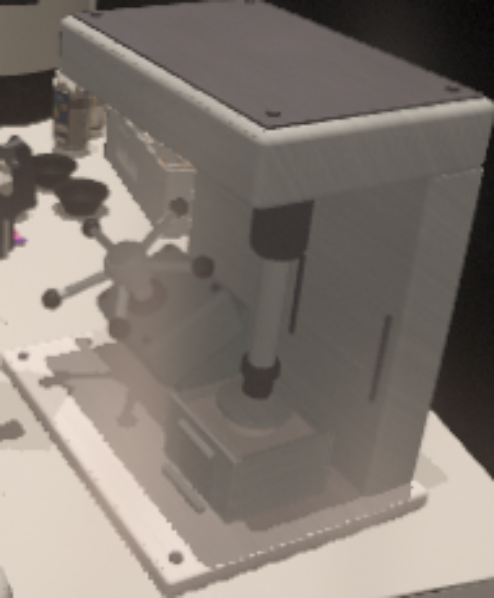

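The foot at (253,400) sits on the mould's lid and the mould is still in place. The wheel held its angle after release and the hand is clear, so I hand in.

```bash
python3 -c "
from bench import r
print(r.close_job())"
```

```text
the job is handed in; nothing more can be done
None
```

I closed the press until the wheel stiffened, with the foot bearing on the seated lid at about 26 N (estimated from wheel torque), then withdrew the hand clear and handed the job in at about 15 s; the hand-in returned no verdict.

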